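# Unlatch the case and put the short stop bar away

## Task

Of the two cream stop bars lying loose to the right of the grey case, put the shorter, wider one away in the case: flip the toggle latch on its front fully open, swing the lid up until it stands open by itself at about upright or further, then lower the bar onto the floor of the case, without dropping it in, and let go so that it lies flat. Leave the latch and the lid open, and leave the long stop bar and the other loose things on the worktop where they are.

Things in the scene. Friction and masses are not known exactly. Their poses are not given: they have to be found in the camera images.
- case: plain grey metal case, 170 (x) x 130 (y) x 60 mm high without its lid, fixed to the worktop; walls and floor 5 mm thick, inside 160 x 120 mm. Origin: centre of its underside. Its x axis points from the latch side (front, at x = -85 mm, more or less towards the robot) to the hinge side (x = +85 mm), y to its left, z up. Its place and yaw vary.
- latch (a joint): angle of the latch's lever: 0 = shut, lever upright in front of the case; it turns away from the case (towards the case's -x) and down to 1.4 = open, lever nearly level. Over-centre: a light spring resists (about 3 N at the grip) up to the dead centre at about 0.2 rad; past it the spring pulls the lever on to the open stop.
- latch_axis (a point): axis of the lever, parallel to the case's y, at (-118, 0, 36) mm in the case's frame. Linked to the lever, a steel arm 12 mm wide holds the lid down when shut, reaching 27 mm in over its front edge (arm's top 79 mm above the worktop); when open the arm stands steeply up (68 degrees) before the case's front, its tip about 120 mm above the worktop.
- latch_grip (a point): point on the lever's black grip, 85 mm from the lever's axis (shut: 121 mm above the worktop). The grip is 14 mm thick (along the case's x when shut), 24 mm wide along y, and reaches from 53 to 103 mm from the axis. Behind it, towards the hinge, 70 mm are free up to the lid's handle, down to 85 mm above the worktop.
- lid (a joint): angle of the lid: 0 = shut, 1.57 = upright, 1.9 = stop. The hinge is stiff: the lid stays wherever it is left; about 2 to 4 N at the handle move it. It cannot rise while the latch is shut. The lid is 172 x 136 x 8 mm, plain grey.
- lid_hinge (a point): hinge axis of the lid, parallel to the case's y, at (85, 0, 64) mm in the case's frame: on the far rim. The lid's front edge swings up and over it, away from the robot.
- lid_grip (a point): middle of the round steel handle bar on the lid: 10 mm thick, 72 mm long along the case's y, on a 10 mm post at each end; 32 mm above the lid's top, and in the lid's frame 110 mm before and 36 mm above the hinge axis (shut: 100 mm above the worktop). 27 mm are free between bar and lid.
- stop_bar_short: the stop bar to put away: cream plastic, the shorter and wider of the two, 20 (x) x 130 (y) x 14 mm high, two dark holes in its top, lying flat on the worktop to the right of the case. Origin: centre of its underside; long axis y. The two bars may have swapped places. Fits into the case lengthwise between latch side and hinge side.
- stop_bar_long: the other stop bar, stays where it is: cream plastic, 14 (x) x 165 (y) x 15 mm high. Origin: centre of its underside; long axis y. (The bars on the plate at the left back belong to that plate.)
- screwdriver: bystander: red-handled screwdriver, 162 mm long, loose on the 12 mm high plate at the left back. Origin: centre of its underside.
- flange: bystander: round metal flange with a collar, 62 mm across, 21 mm high, loose, between case and bars. Origin: centre of its underside.
- tape_roll: bystander: roll of tape, 91 mm across, 24 mm high, loose. Origin: centre of its underside.

How it is judged:
By the outcome, as a careful person would: the job done as asked, in the order asked, and still so for the second after the job is handed in, with the robot touching nothing.
It also fails if it takes over 72 s, if anything falls off the work surface, if the arm or the gripper's body presses on something with over 40 N, if the wrist force passes 120 N, or if a joint passes its speed limit or range.

## Robot

A 6-joint arm with a two-finger parallel gripper is mounted at the origin on a cart in front of the work surface, level with it; the furniture and walls round the work are solid. World frame = base frame: x ahead of the robot, y to its left, z up, the work surface at z = 0. Lengths are in mm, angles in rad, forces in N, time in s.
With the tool pointing down it reaches from about 350 to 875 mm from the base axis. Payload 4.2 kg.
Tool frame: the origin (TCP) lies at the very end of the fingers, on their centre line; the grasp point (between the pads) lies 19 mm behind it; z points along the fingers, y is the direction in which the jaws open and shut (so a half turn about z gives the same grasp; the last joint's range is limited). The gripper opens to 85 mm and grips with 20 to 120 N. Pads are 22 mm wide; open, the fingers measure 114 mm over their backs; the gripper's body (76 mm by 85 mm) begins 54 mm behind the grasp point. The pads swing forward as they close: fully open they stand 13 mm farther back than shut.
Start: joints at [1.519, 0.385, 0.008, 0, -1.194, -0.259], TCP at [191.105, 595.045, 231.312] pointing down, gripper open.
Joint ranges: [-3.14, 3.14], [-1.21, 2.06], [-1.07, 1.41], [-3.16, 2.05], [-2.99, -0.16], [-3.1, 3.1]. Speed limits (rad/s): [2.79, 2.79, 3.14, 3.14, 3.14, 3.14].

## Interface

Orientations are given as a unit quaternion [x, y, z, w].
In Python, from bench import read_state, get_image, camera_params, job_done gives the robot as it stands.
- The arm moves only by the tool send_rows, never from a script. Its arguments are lists of equal length, an entry for each row: "translation": the shift along the tool's x, y, z in m, a list of three; "yaw": the turn about the tool's z in degrees; "fingers": the closure in counts, from 0 (fully open) to 255 (shut). A call has 1 to 12 rows; each row is the pose to reach, as a shift and turn from the pose measured when the call began, along the tool's axes at that moment; what a row does not reach only later rows make up. A row lasts 1/10 s, in which the tool goes at most 50 mm and 8.59 degrees, less where a joint would pass 70% of its speed; a pose out of reach is approached as far as the arm can. A call with a gripper value outside its range is refused whole. The fingers move at their own pace and stop on an object; the grip force is fixed at half the most. Time passes only in rows, so rows that repeat a pose let the fingers close. It gives the time, the measured TCP pose, the force and the opening at its end, in the units of the state.
- read_state(): the state, without advancing time (a new reading comes with each control period).
- get_image(name): name is "scene" or "top" or "wrist"; returns the picture (480x640x3 uint8, blue, green, red); there is no depth.
- camera_params(name): a dict with "mtx" (3x3 intrinsics, pixels), "k1" (the pictures are not rectified: a ray, as slopes to the right and down, at radius r is drawn at 1 + k1 r^2 times it, then the intrinsics apply), "rvec" (rotation vector, rad) and "tvec" (3), from world to camera coordinates, as OpenCV has them; the wrist camera has in their place "tool_from_camera" (4x4, takes a point from camera to tool coordinates, whose origin is the TCP and whose axes are the flange's). Camera axes: x right, y down, z forward; pixel columns grow to the right and rows downward; lengths in mm; the calibration is good to about 2 mm. A picture is of the moment at which its call begins: read the wrist's pose just before it. camera_params takes no time and is no camera call.
- job_done(): hands the job in, once; it reports no verdict.
The state is a dict: "clock": time; "joints": joint angles; "joint_vel": joint speeds; "joint_efforts": joint torques, N m; "position": TCP position; "ee_rot": TCP orientation; "contact_force": force on the tool from outside, world axes, zero at the start; "wrist_torque": the same for the moment, N m; "gripper_width": finger opening in mm.
Only numpy, scipy, OpenCV 4.12 (cv2) and the standard library are available. Lean on these libraries where they do the work, as an engineer would, in place of code of your own. Each camera call takes 0.05 s, during which the arm holds its last target.

## Working session

There is one attempt and no reset: what is moved stays moved. The work goes in short steps, Python scripts to look and compute and a tool call to move; the robot and the scene stay as the last step left them, time stands still between calls to the robot, and variables do not carry over. Pictures are saved under pics/ and viewed, and the job is handed in when it is done.

Besides the shell and the picture viewer there is one more tool, called after "Emit:" by a JSON object that holds its "api" and its "payload", one argument or row to a line. send_rows: Moves the arm, as the interface text tells. Its arguments: {"type":"object","properties":{"translation":{"type":"array","items":{"type":"array","items":{"type":"number"}}},"yaw":{"type":"array","items":{"type":"number"}},"fingers":{"type":"array","items":{"type":"number"}}},"required":["translation","yaw","fingers"]}

```bash
mkdir -p pics; ls; python3 - <<'E'
from bench import *
import cv2
s=read_state()
for k,v in s.items(): print(k,v)
for n in ["scene","top","wrist"]:
    cv2.imwrite(f"pics/{n}0.png",get_image(n)); print(n,camera_params(n))
E
```

```text
pics
clock 0.0
joints [ 1.51861495e+00  3.85536023e-01  6.64796308e-03 -5.00895042e-04
 -1.19403149e+00 -2.58594284e-01]
joint_vel [ 2.99610519e-05 -7.65323509e-04 -3.60938775e-04 -1.76735401e-03
 -2.19261295e-04  4.36144147e-04]
joint_efforts [ 6.23676692e-05 -3.92287803e+01  1.88400578e+01  4.18629840e+00
 -4.62357522e-03  3.65066057e-06]
position [190.92934957 594.5075219  230.2423792 ]
ee_rot [ 9.87936697e-01 -1.54854455e-01 -1.22173526e-04  1.07994649e-03]
contact_force [-0.01435908 -0.38954344 -0.67161643]
wrist_torque [ 0.01008485 -0.00524185  0.04477453]
gripper_width 85.27419548876574
scene {'mtx': array([[624.56737479,   0.        , 321.06990933],
       [  0.        , 624.56737479, 239.10583635],
       [  0.        ,   0.        ,   1.        ]]), 'k1': -0.011497851982040579, 'rvec': array([ 2.56503441, -0.80558641,  0.19401169]), 'tvec': array([-435.11537186,  459.7399203 ,  907.78333371])}
top {'mtx': array([[573.05504011,   0.        , 328.43769529],
       [  0.        , 573.05504011, 226.86690575],
       [  0.        ,   0.        ,   1.        ]]), 'k1': 0.06416372815261066, 'rvec': array([ 2.15846807, -2.19903984,  0.11837736]), 'tvec': array([ 149.618435  ,  596.9570454 , 1016.02505163])}
wrist {'mtx': array([[384.89514895,   0.        , 320.34218522],
       [  0.        , 384.89514895, 243.73737612],
       [  0.        ,   0.        ,   1.        ]]), 'k1': -0.0830365126008077, 'tool_from_camera': array([[-3.87730192e-04, -9.58320839e-01, -2.85693927e-01,
         7.31800848e+01],
       [ 9.99999917e-01, -4.08074053e-04,  1.16758140e-05,
        -1.70654747e-01],
       [-1.27773455e-04, -2.85693899e-01,  9.58320917e-01,
        -1.43151043e+02],
       [ 0.00000000e+00,  0.00000000e+00,  0.00000000e+00,
         1.00000000e+00]])}
```

View pics/scene0.png

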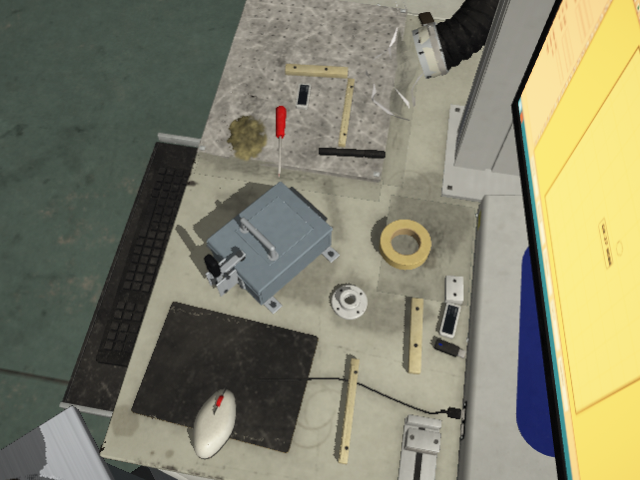

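View pics/top0.png

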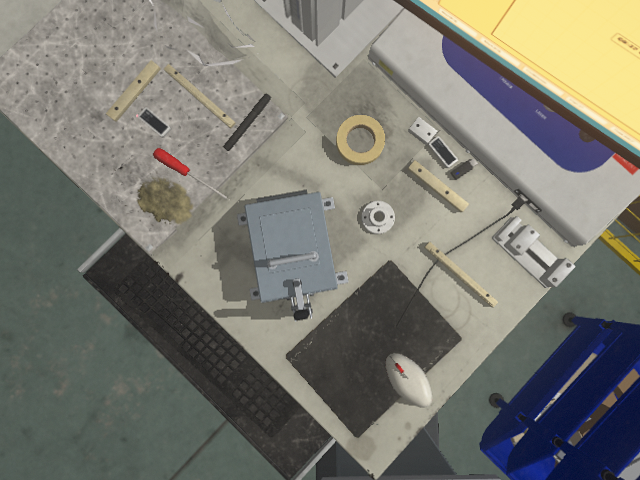

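View pics/wrist0.png

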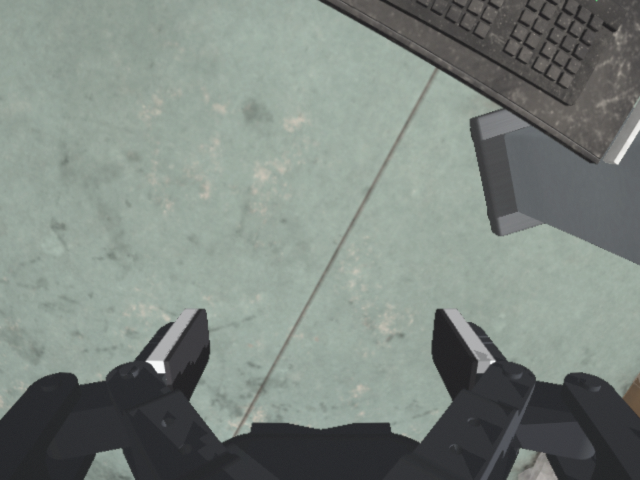

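The top view shows the case with lid corners about (247,200)-(320,192)-(338,290)-(258,302), the latch at (300,305) and the handle from (270,266) to (318,257). The short bar is at (438,186), the long bar at (460,274), the flange at (377,217) and the tape roll at (360,139). I'll crop in next.

```bash
cat > h.py <<'E'
import numpy as np, cv2
from bench import *
from scipy.spatial.transform import Rotation as R
def cam(n):
    p=camera_params(n)
    if n=="wrist":
        s=read_state(); T=np.eye(4); T[:3,:3]=R.from_quat(s["ee_rot"]).as_matrix(); T[:3,3]=s["position"]
        W=T@p["tool_from_camera"]; Rc=W[:3,:3]; c=W[:3,3]
    else:
        Rm=cv2.Rodrigues(np.array(p["rvec"]))[0]; Rc=Rm.T; c=-Rm.T@p["tvec"]
    return p["mtx"],p["k1"],Rc,c
def ray(C,uv):
    M,k,Rc,c=C
    d=np.array([(uv[0]-M[0,2])/M[0,0],(uv[1]-M[1,2])/M[1,1]]); u=d.copy()
    for _ in range(20): u=d/(1+k*(u@u))
    v=Rc@np.array([u[0],u[1],1]); return c,v/np.linalg.norm(v)
def onz(C,uv,z):
    c,v=ray(C,uv); return c+v*(z-c[2])/v[2]
def proj(C,P):
    M,k,Rc,c=C; q=(np.asarray(P,float)-c)@Rc; q=q[...,:2]/q[...,2:]
    r=(q**2).sum(-1,keepdims=True); q=q*(1+k*r); return q*[M[0,0],M[1,1]]+[M[0,2],M[1,2]]
def tri(C1,u1,C2,u2):
    c1,v1=ray(C1,u1);c2,v2=ray(C2,u2)
    A=np.stack([v1,-v2],1); t=np.linalg.lstsq(A,c2-c1,rcond=None)[0]
    a=c1+t[0]*v1;b=c2+t[1]*v2; return (a+b)/2,np.linalg.norm(a-b)
def case2w(pose,P):
    x,y,a=pose; P=np.asarray(P,float); c,s=np.cos(a),np.sin(a)
    return np.stack([x+c*P[...,0]-s*P[...,1],y+s*P[...,0]+c*P[...,1],P[...,2]],-1)
def crop(img,x0,y0,x1,y1,name):
    f=min(800/(x1-x0),600/(y1-y0)); cv2.imwrite(name,cv2.resize(img[y0:y1,x0:x1],None,fx=f,fy=f,interpolation=cv2.INTER_CUBIC)); print(name,f)
E
python3 - <<'E'
from h import *
t=cv2.imread("pics/top0.png"); s=cv2.imread("pics/scene0.png")
crop(t,220,180,380,340,"pics/tc.png"); crop(s,180,170,360,320,"pics/sc.png")
for n,im in(("top",t),("scene",s)):
    C=cam(n)
    hsv=cv2.cvtColor(im,cv2.COLOR_BGR2HSV)
    m=cv2.inRange(hsv,(17,50,130),(32,160,255))
    for c in cv2.findContours(m,cv2.RETR_EXTERNAL,cv2.CHAIN_APPROX_NONE)[0]:
        if 200<cv2.contourArea(c)<3000:
            r=cv2.minAreaRect(c)
            P=np.array([onz(C,p,14)[:2] for p in cv2.boxPoints(r)])
            cv=P.mean(0); L=[np.linalg.norm(P[1]-P[0]),np.linalg.norm(P[2]-P[1])]
            e=(P[1]-P[0]) if L[0]>L[1] else P[2]-P[1]
            print(n,np.round(r[0]),np.round(cv,1),np.round(L),round(np.degrees(np.arctan2(e[1],e[0])),1))
E
```

```text
pics/tc.png 3.75
pics/sc.png 4.0
top [461. 274.] [ 510.2 -101.9] [ 14. 163.] -133.0
top [181. 208.] [639.8 409. ] [31. 52.] -167.6
top [438. 185.] [674.8 -66.8] [ 20. 129.] -130.9
top [360. 139.] [765.   75.1] [88. 91.] 178.5
top [199.  96.] [851.6 374.7] [ 14. 168.] -132.6
top [133.  91.] [862.3 496.3] [131.  25.] -39.4
scene [349. 411.] [ 511.6 -104.9] [165.  15.] 46.9
scene [416. 336.] [675.7 -69.2] [134.  21.] 49.5
scene [406. 243.] [769.4  74.9] [ 94. 102.] -104.8
scene [333.  92.] [861.  435.6] [126. 248.] -96.7
```

View pics/tc.png

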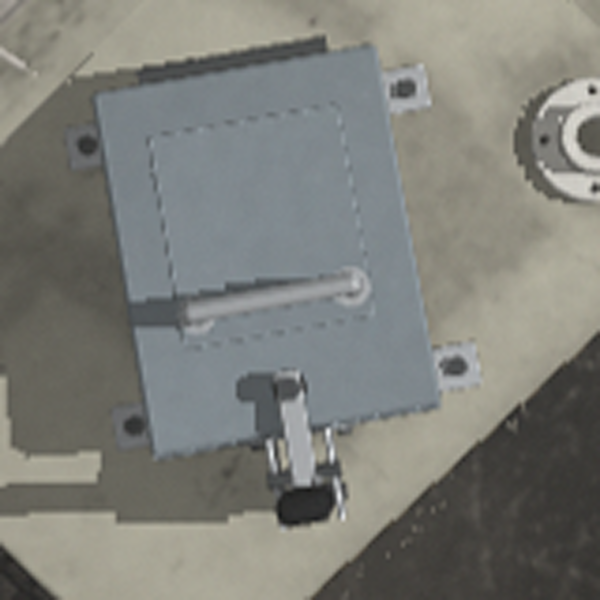

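View pics/sc.png

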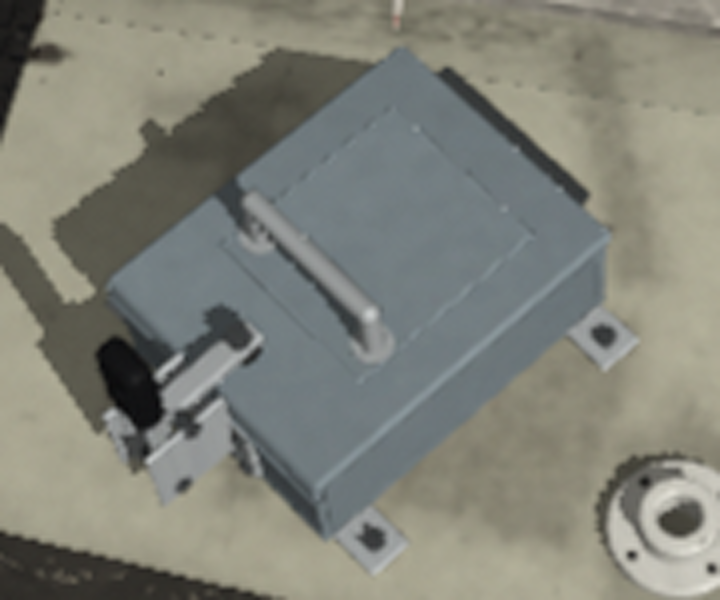

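```bash
python3 - <<'E'
from h import *
from scipy.optimize import least_squares
C=cam("top");S=cam("scene")
f=lambda l:[(220+a/3.75,180+b/3.75) for a,b in l]
g=lambda l:[(180+a/4,170+b/4) for a,b in l]
Tc=np.array([onz(C,p,68) for p in f([(97,93),(375,45),(440,405),(155,457)])])
Sc=np.array([onz(S,p,68) for p in g([(402,48),(608,237),(322,487),(110,282)])])
print(Tc.round(1),Sc.round(1),sep="\n")
Th=np.array([onz(C,p,104) for p in f([(188,312),(356,285)])]);print("handle",Th)
for uv in [((190,314),(248,203)),((357,288),(373,315))]:
    print(tri(C,f([uv[0]])[0],S,g([uv[1]])[0]))
# fit: lid x -86..86,y +-68 order TL(far left), far right, near right, near left
L=np.array([[86,68,68],[86,-68,68],[-86,-68,68],[-86,68,68]])
for Q in (Tc,Sc):
    o=least_squares(lambda p:(case2w(p,L)-Q)[:,:2].ravel(),[600,200,0.5]); print(o.x,np.degrees(o.x[2]),o.fun.round(1))
    p=o.x
    print(case2w(p,[[-118,0,36],[-118,0,121],[-25,0,100],[-25,36,100],[-25,-36,100]]).round(1))
for n,im,c in(("top","pics/top0.png",C),("scene","pics/scene0.png",S)):
    i=cv2.imread(im); print(i.shape)
E
```

```text
[[637.2 282.9  68. ]
 [657.7 152.7  68. ]
 [489.2 125.7  68. ]
 [468.1 257.1  68. ]]
[[638.  281.1  68. ]
 [658.3 150.6  68. ]
 [495.6 123.3  68. ]
 [471.8 254.2  68. ]]
handle [[533.04011348 238.29003675 104.        ]
 [543.64950633 163.16775778 104.        ]]
(array([533.26831947, 237.5551133 ,  98.34244592]), np.float64(2.0235399901323694))
(array([544.91939951, 161.74117223, 104.34275319]), np.float64(5.630849583006613))
[5.63035607e+02 2.04606775e+02 1.55994853e-01] 8.937846682094152 [ 0.2  2.3  0.9 -1.9 -0.5 -1.6 -0.6  1.3]
[[446.5 186.3  36. ]
 [446.5 186.3 121. ]
 [538.3 200.7 100. ]
 [532.7 236.3 100. ]
 [543.9 165.2 100. ]]
[5.65899705e+02 2.02291570e+02 1.65064849e-01] 9.457519210839406 [ 1.6  2.4  3.6 -1.3 -3.3 -2.2 -1.9  1.1]
[[449.5 182.9  36. ]
 [449.5 182.9 121. ]
 [541.2 198.2 100. ]
 [535.3 233.7 100. ]
 [547.2 162.7 100. ]]
(480, 640, 3)
(480, 640, 3)
```

```bash
cat >> h.py <<'E'
POSE=(564,203.5,0.158)
def go(P,psi_deg=None,case=False):
    s=read_state(); Rm=R.from_quat(s["ee_rot"]).as_matrix(); p=s["position"]
    if case: P=case2w(POSE,P)
    d=Rm.T@(np.asarray(P,float)-p); psi=np.degrees(np.arctan2(Rm[1,0],Rm[0,0]))
    y=None if psi_deg is None else (psi-psi_deg+180)%360-180
    print("now",p.round(1),"psi",round(psi,1),"w",round(s["gripper_width"],1),"t",s["clock"],"-> world",np.round(P,1),"tool shift m",(d/1000).round(4),"yaw",y)
def tocase(P,pose=None):
    x,y,a=pose or POSE; P=np.asarray(P,float); d=P[...,:2]-[x,y]; c,s=np.cos(a),np.sin(a)
    return np.stack([c*d[...,0]+s*d[...,1],-s*d[...,0]+c*d[...,1],P[...,2]],-1)
E
python3 - <<'E'
from h import *
C=cam("top");S=cam("scene")
print("monitor corner",tri(C,(400,3),S,(515,103)))
print("camera",C[3],S[3])
# bar end points by each view at z 14 already; grip check of latch
g=((220+305/3.75,180+503/3.75),(180+128/4,170+382/4)); P=tri(C,g[0],S,g[1]); print("grip",P,tocase(P[0]))
go([-72,0,230],-80.9,True)
E
```

```text
monitor corner (array([859.57997454,  43.07212831, 365.78735913]), np.float64(18.766212902615138))
camera [ 500.48796519  153.25152021 1066.33768758] [ 356.02497752 -247.74052136 1018.14911067]
grip (array([448.90367971, 186.72500735, 115.47510584]), np.float64(1.1692768896553303)) [-116.30210917    1.54360794  115.47510584]
now [191.  594.6 230.5] psi -17.8 w 85.6 t 0.15 -> world [492.9 192.2 230. ] tool shift m [0.4105 0.2908 0.001 ] yaw 63.08706756787808
```

Emit:
{"api": "send_rows", "payload": {
  "translation": [
    [0.035, 0.024, 0],
    [0.07, 0.05, 0],
    [0.105, 0.075, 0],
    [0.14, 0.1, 0],
    [0.175, 0.124, 0],
    [0.21, 0.149, 0],
    [0.246, 0.174, 0],
    [0.281, 0.199, 0],
    [0.316, 0.224, 0],
    [0.351, 0.249, 0],
    [0.386, 0.274, 0],
    [0.41, 0.291, 0]
  ],
  "yaw": [6, 12, 18, 24, 30, 36, 42, 48, 54, 60, 63, 63],
  "fingers": [255, 255, 255, 255, 255, 255, 255, 255, 255, 255, 255, 255]
}}

```text
clock: 1.35
position: [493.2, 189.9, 230.8]
ee_rot: [0.761, -0.649, 0.0, 0.001]
contact_force: [0.3, 0.1, 0.5]
gripper_width: -0.3
```

```bash
python3 - <<'E'
from h import *
go([-72,0,115],-80.9,True)
C=cam("wrist"); im=get_image("wrist"); cv2.imwrite("pics/w1.png",im)
T=cam("top");print("mon",onz(T,(640,155),366))
for n,P in dict(grip=[-118,0,139],hand=[-25,36,105],hand2=[-25,-36,105]).items(): print(n,proj(C,case2w(POSE,P)))
E
```

```text
now [493.2 189.9 230.8] psi -81.0 w -0.3 t 1.35 -> world [492.9 192.2 115. ] tool shift m [-0.0025 -0.0002  0.1158] yaw -0.05968432407860291
mon [ 649.02629106 -240.73530354  366.        ]
grip [392.45216687 251.39938344]
hand [258.48869744 283.33205631]
hand2 [253.80652275 187.92972465]
```

View pics/w1.png

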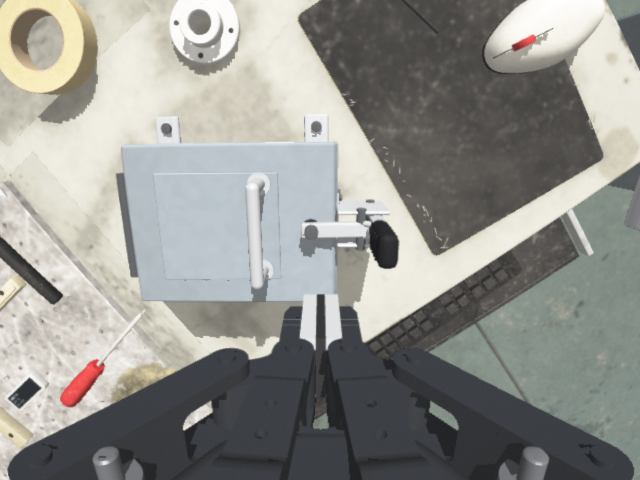

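The wrist view shows the grip at (384,240) and the handle ends at (258,182) and (257,283). That agrees with the fitted pose to within a few mm. Next I lower behind the grip.

Emit:
{"api": "send_rows", "payload": {
  "translation": [
    [-0.0025, 0, 0.035],
    [-0.0025, 0, 0.07],
    [-0.0025, 0, 0.1],
    [-0.0025, 0, 0.116],
    [-0.0025, 0, 0.116],
    [-0.0025, 0.01, 0.116],
    [-0.0025, 0.018, 0.116],
    [-0.0025, 0.024, 0.116],
    [-0.0025, 0.03, 0.116],
    [-0.0025, 0.036, 0.116],
    [-0.0025, 0.042, 0.116],
    [-0.0025, 0.042, 0.116]
  ],
  "yaw": [0, 0, 0, 0, 0, 0, 0, 0, 0, 0, 0, 0],
  "fingers": [255, 255, 255, 255, 255, 255, 255, 255, 255, 255, 255, 255]
}}

```text
clock: 2.6
position: [451.3, 183.1, 114.7]
ee_rot: [0.76, -0.65, 0.0, 0.002]
contact_force: [-0.8, 0.2, 0.2]
gripper_width: 0.2
```

```bash
python3 - <<'E'
from h import *
s=read_state(); print(s["contact_force"],tocase(s["position"]))
cv2.imwrite("pics/w2.png",get_image("wrist")); crop(get_image("scene"),180,170,360,320,"pics/s2.png")
E
```

```text
[-0.76297859  0.18807956  0.23151519] [-114.50769492   -2.36404605  114.65589434]
pics/s2.png 4.0
```

View pics/w2.png

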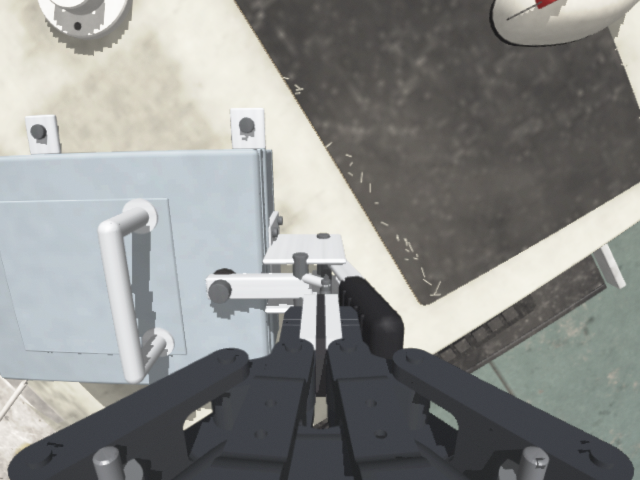

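View pics/s2.png

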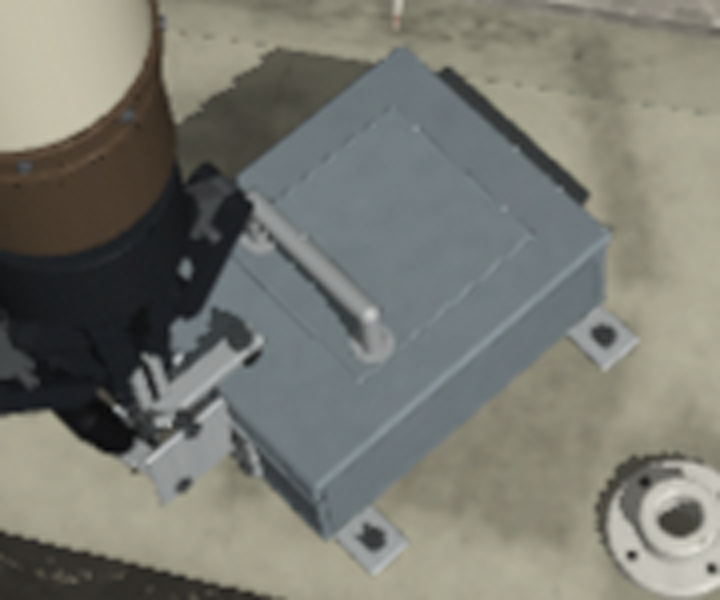

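The wrist view shows the fingers behind the black grip (370,320), which is already tilted outward, and the arm still on the lid. I'll push further and then lift.

Emit:
{"api": "send_rows", "payload": {
  "translation": [
    [0, 0.007, 0],
    [0, 0.014, 0],
    [0, 0.021, 0],
    [0, 0.028, 0],
    [0, 0.028, 0],
    [0, 0.028, -0.02],
    [0, 0.028, -0.05],
    [0, 0.028, -0.08],
    [0, 0.028, -0.11],
    [0, 0.028, -0.11]
  ],
  "yaw": [0, 0, 0, 0, 0, 0, 0, 0, 0, 0],
  "fingers": [255, 255, 255, 255, 255, 255, 255, 255, 255, 255]
}}

```text
clock: 3.7
position: [426.9, 181.0, 229.0]
ee_rot: [0.76, -0.649, 0.002, -0.003]
contact_force: [-0.6, -0.2, 0.9]
gripper_width: -0.1
```

```bash
python3 - <<'E'
from h import *
s=read_state(); print(s["contact_force"],tocase(s["position"]))
cv2.imwrite("pics/w3.png",get_image("wrist")); crop(get_image("scene"),180,170,360,320,"pics/s3.png")
E
```

```text
[-0.61627873 -0.19251881  0.9105871 ] [-138.94517557   -0.67369106  229.00991194]
pics/s3.png 4.0
```

View pics/w3.png

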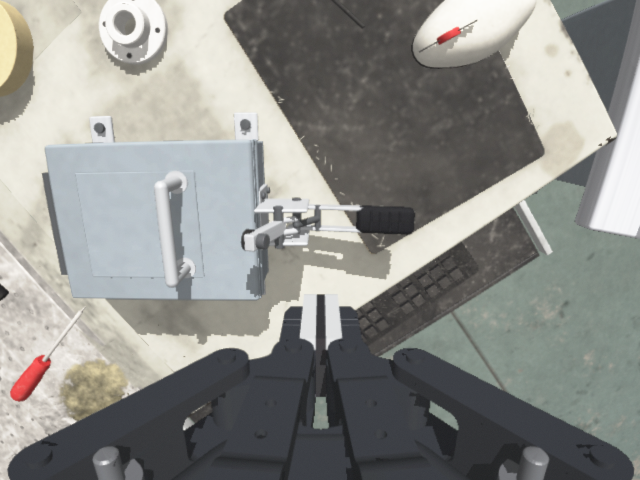

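View pics/s3.png

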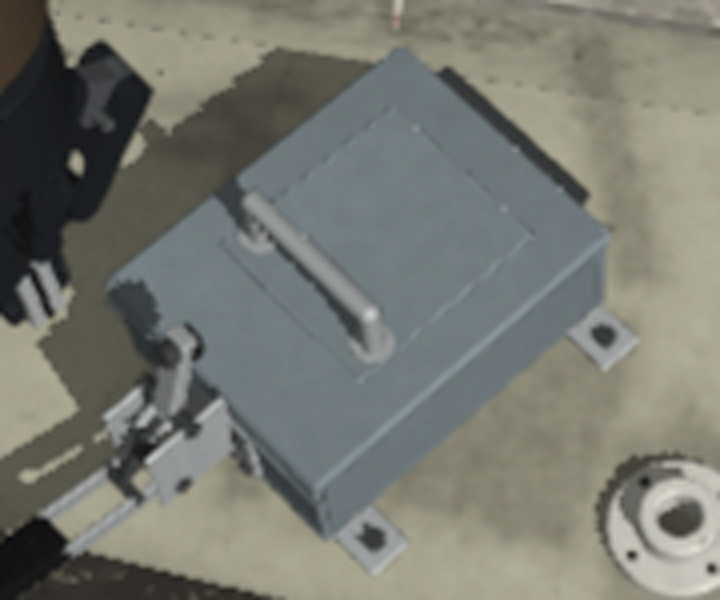

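Both views show the lever lying level (grip at (385,219) in the wrist view) and the arm standing clear of the lid, so the latch is open. Next is the handle.

```bash
python3 - <<'E'
from h import *
C=cam("wrist"); 
for a in [(178,180),(168,281)]: print(tocase(onz(C,a,102)))
print("lid near corners",[tocase(onz(C,a,68)).round(1) for a in [(254,140),(262,297),(46,147),(73,298)]])
go([-25,0,160],-80.9,True)
E
```

```text
[-41.98879845 -41.97228503 102.        ]
[-26.21782233  33.5810054  102.        ]
lid near corners [array([-90.9, -67.6,  68. ]), array([-91.3,  61.8,  68. ]), array([ 77.1, -66.2,  68. ]), array([77.8, 64.1, 68. ])]
now [424.6 179.6 225. ] psi -81.1 w 0.1 t 3.8 -> world [539.3 199.6 160. ] tool shift m [-0.002  -0.1165  0.0648] yaw -0.16077882264903565
```

Emit:
{"api": "send_rows", "payload": {
  "translation": [
    [-0.002, -0.04, 0],
    [-0.002, -0.08, 0],
    [-0.002, -0.1165, 0.02],
    [-0.002, -0.1165, 0.04],
    [-0.002, -0.1165, 0.04],
    [-0.002, -0.1165, 0.04]
  ],
  "yaw": [0, 0, 0, 0, 0, 0],
  "fingers": [130, 130, 130, 130, 130, 130]
}}

```text
clock: 4.4
position: [538.7, 199.1, 183.8]
ee_rot: [0.76, -0.65, 0.0, 0.003]
contact_force: [-0.4, -0.4, -0.1]
gripper_width: 41.6
```

```bash
python3 - <<'E'
from h import *
C=cam("wrist"); im=get_image("wrist"); cv2.imwrite("pics/w4.png",im); print(read_state()["position"],C[3])
go([-25,0,88],-80.9,True)
E
```

```text
[539.1006065  199.48518736 185.03501246] [550.89652086 127.81990169 327.18842821]
now [539.1 199.5 185. ] psi -81.0 w 41.6 t 4.45 -> world [539.3 199.6  88. ] tool shift m [-0.0003 -0.0003  0.097 ] yaw -0.13134160747202372
```

View pics/w4.png

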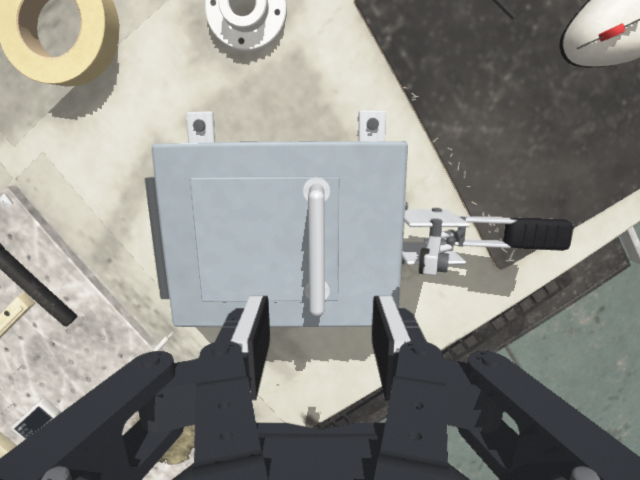

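The handle bar (column 316, rows 190–312) lies centred between the finger tips (252 and 390). I'll descend and grip it.

Emit:
{"api": "send_rows", "payload": {
  "translation": [
    [0, 0, 0.03],
    [0, 0, 0.06],
    [0, 0, 0.085],
    [0, 0, 0.096],
    [0, 0, 0.096],
    [0, 0, 0.096],
    [0, 0, 0.096],
    [0, 0, 0.096],
    [0, 0, 0.096],
    [0, 0, 0.096]
  ],
  "yaw": [0, 0, 0, 0, 0, 0, 0, 0, 0, 0],
  "fingers": [130, 130, 130, 130, 130, 255, 255, 255, 255, 255]
}}

```text
clock: 5.45
position: [540.9, 200.1, 91.0]
ee_rot: [0.761, -0.649, 0.002, -0.001]
contact_force: [3.0, 1.0, 5.7]
gripper_width: 7.6
```

```bash
python3 - <<'E'
from h import *
s=read_state(); p=tocase(s["position"]); print(p,s["contact_force"],s["gripper_width"],s["ee_rot"])
# arc rows: hinge (85,64) ; bar now assumed (-25,100)
for th in range(0,61,5):
    t=np.radians(th); u=np.array([-np.cos(t),np.sin(t)]); n=np.array([np.sin(t),np.cos(t)])
    b=np.array([85,64])+110*u+36*n; d=b-np.array([-25,100]); print(th,"tool y",round(-d[0]/1000,4),"z",round(-d[1]/1000,4))
E
```

```text
[-23.38200855   0.25969311  91.04132638] [2.9892503  0.97387778 5.67043123] 7.600526977024469 [ 0.76050445 -0.64932976  0.00168126 -0.00100834]
0 tool y -0.0 z -0.0
5 tool y -0.0036 z -0.0095
10 tool y -0.0079 z -0.0186
15 tool y -0.0131 z -0.0272
20 tool y -0.0189 z -0.0355
25 tool y -0.0255 z -0.0431
30 tool y -0.0327 z -0.0502
35 tool y -0.0405 z -0.0566
40 tool y -0.0489 z -0.0623
45 tool y -0.0577 z -0.0672
50 tool y -0.0669 z -0.0714
55 tool y -0.0764 z -0.0748
60 tool y -0.0862 z -0.0773
```

Width 7.6 on a 10 mm bar suggests only the pad tips are holding it, so I'll regrip deeper.

Emit:
{"api": "send_rows", "payload": {
  "translation": [
    [0, 0, 0],
    [0, 0, 0],
    [0.0, 0, 0.004],
    [0.0, 0.0015, 0.008],
    [0.0, 0.0015, 0.008],
    [0.0, 0.0015, 0.008],
    [0.0, 0.0015, 0.008],
    [0.0, 0.0015, 0.008],
    [0.0, 0.0015, 0.008],
    [0.0, 0.0015, 0.008]
  ],
  "yaw": [0, 0, 0, 0, 0, 0, 0, 0, 0, 0],
  "fingers": [180, 180, 180, 180, 180, 255, 255, 255, 255, 255]
}}

```text
clock: 6.45
position: [541.0, 200.1, 83.0]
ee_rot: [0.761, -0.649, 0.003, -0.002]
contact_force: [4.9, -0.8, -3.4]
gripper_width: 7.5
```

```bash
python3 - <<'E'
from h import *
s=read_state(); p=tocase(s["position"]); print(p,s["contact_force"],s["gripper_width"],s["ee_rot"])
crop(get_image("scene"),140,130,360,320,"pics/s5.png")
E
```

```text
[-23.20493239   0.24011476  83.02733018] [ 4.90385486 -0.82127626 -3.44120414] 7.538976880302875 [ 0.76059568 -0.64921663  0.00255435 -0.00233482]
pics/s5.png 3.1578947368421053
```

View pics/s5.png

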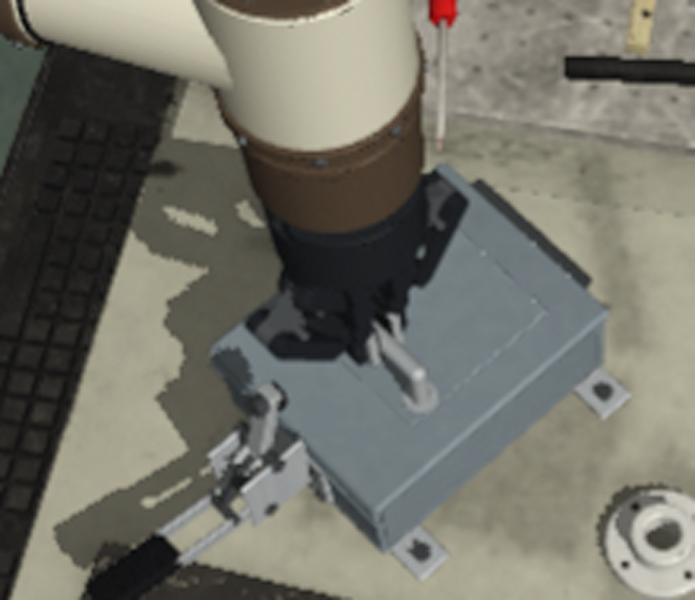

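The scene view shows the fingers holding the handle bar at (395,345). I'll lift along the hinge arc to about 40°.

Emit:
{"api": "send_rows", "payload": {
  "translation": [
    [0, -0.002, -0.005],
    [0, -0.0036, -0.0095],
    [0, -0.0057, -0.014],
    [0, -0.0079, -0.0186],
    [0, -0.0131, -0.0272],
    [0, -0.0189, -0.0355],
    [0, -0.0255, -0.0431],
    [0, -0.0327, -0.0502],
    [0, -0.0405, -0.0566],
    [0, -0.0489, -0.0623],
    [0, -0.0489, -0.0623]
  ],
  "yaw": [0, 0, 0, 0, 0, 0, 0, 0, 0, 0, 0],
  "fingers": [255, 255, 255, 255, 255, 255, 255, 255, 255, 255, 255]
}}

```text
clock: 7.6
position: [589.6, 207.8, 148.4]
ee_rot: [0.761, -0.649, 0.003, -0.002]
contact_force: [-4.7, 0.6, 2.8]
gripper_width: 7.5
```

```bash
python3 - <<'E'
from h import *
s=read_state(); p=tocase(s["position"]); print(p,s["contact_force"],s["gripper_width"],s["ee_rot"])
crop(get_image("scene"),140,100,360,320,"pics/s6.png")
E
```

```text
[ 25.99388384   0.22732916 148.37051318] [-4.67989943  0.60921769  2.8334442 ] 7.509495699185907 [ 0.76072229 -0.6490661   0.00292676 -0.00249618]
pics/s6.png 2.727272727272727
```

View pics/s6.png

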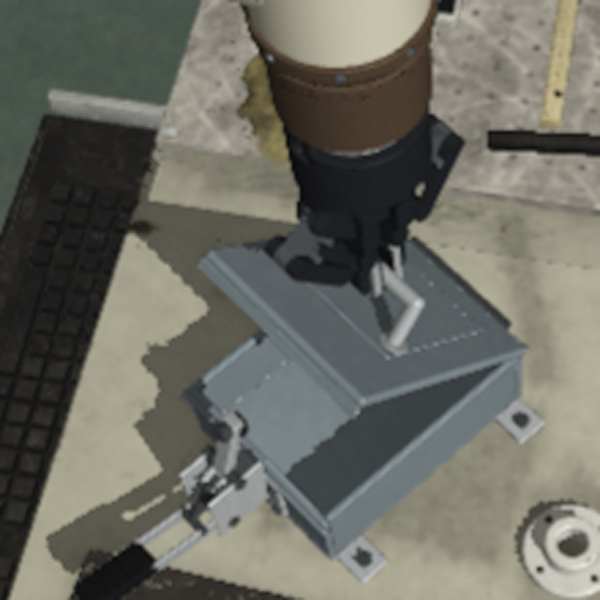

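The scene view shows the lid raised about 40°, with the fingers still on the handle. I'll release, back out upward and move round in front of the lid.

Emit:
{"api": "send_rows", "payload": {
  "translation": [
    [0, 0, 0],
    [0, 0, 0],
    [0, 0, 0],
    [0, 0, -0.015],
    [0, 0, -0.035],
    [0, 0, -0.06],
    [0, 0, -0.09],
    [0, 0.03, -0.095],
    [0, 0.06, -0.095],
    [0, 0.09, -0.095],
    [0, 0.115, -0.095],
    [0, 0.115, -0.095]
  ],
  "yaw": [0, 0, 0, 0, 0, 0, 0, 0, 0, 0, 0, 0],
  "fingers": [195, 195, 195, 195, 195, 195, 195, 255, 255, 255, 255, 255]
}}

```text
clock: 8.85
position: [473.3, 188.9, 243.5]
ee_rot: [0.761, -0.649, 0.003, -0.003]
contact_force: [1.0, 0.6, -0.2]
gripper_width: -0.2
```

```bash
python3 - <<'E'
from h import *
s=read_state(); p=tocase(s["position"]); print(p,s["contact_force"],s["gripper_width"])
crop(get_image("scene"),140,100,360,320,"pics/s7.png")
t=get_image("top");crop(t,210,160,390,340,"pics/t7.png")
E
```

```text
[-9.18249859e+01 -1.15725354e-01  2.43520412e+02] [ 1.00669216  0.57709155 -0.15268968] -0.2021100745938675
pics/s7.png 2.727272727272727
pics/t7.png 3.3333333333333335
```

View pics/s7.png

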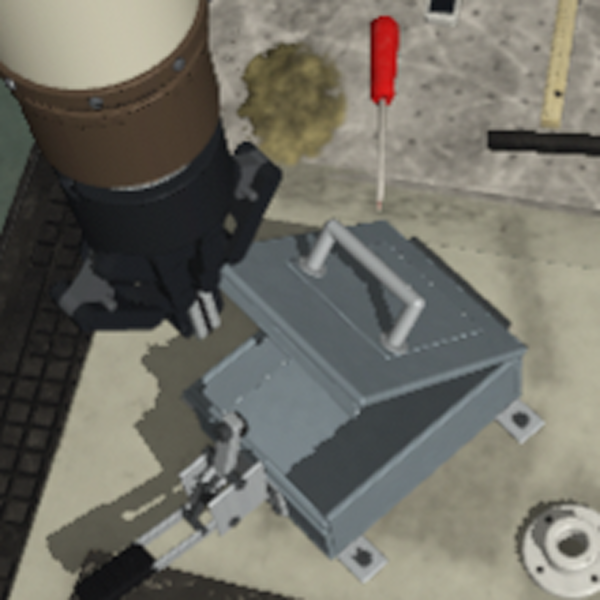

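The lid stays at about 40° by itself. Next I push its front edge up and over with the closed fingers.

Emit:
{"api": "send_rows", "payload": {
  "translation": [
    [0, 0, 0.04],
    [0, 0, 0.075],
    [0, -0.01, 0.085],
    [0, -0.025, 0.085],
    [0, -0.038, 0.08],
    [0, -0.049, 0.07],
    [0, -0.061, 0.061],
    [0, -0.073, 0.052],
    [0, -0.087, 0.045],
    [0, -0.1, 0.039],
    [0, -0.115, 0.035],
    [0, -0.115, 0.035]
  ],
  "yaw": [0, 0, 0, 0, 0, 0, 0, 0, 0, 0, 0, 0],
  "fingers": [255, 255, 255, 255, 255, 255, 255, 255, 255, 255, 255, 255]
}}

```text
clock: 10.15
position: [592.9, 208.5, 210.9]
ee_rot: [0.761, -0.649, 0.005, -0.005]
contact_force: [-1.1, -0.5, -1.1]
gripper_width: 0.2
```

```bash
python3 - <<'E'
from h import *
s=read_state(); p=tocase(s["position"]); print(p,s["contact_force"],s["gripper_width"])
crop(get_image("scene"),140,100,360,320,"pics/s8.png")
E
```

```text
[ 29.35754311   0.42356959 210.89503784] [-1.09572583 -0.479864   -1.06222838] 0.1645562559898767
pics/s8.png 2.727272727272727
```

View pics/s8.png

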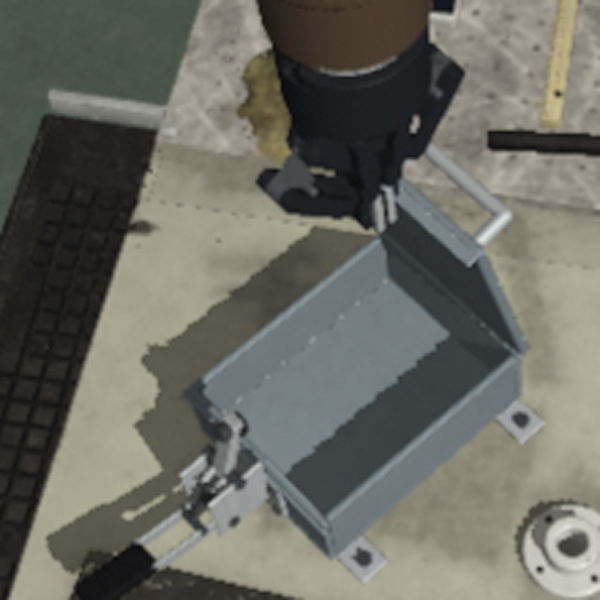

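The lid is at about 75–80°. I'll push on past upright and then back off.

Emit:
{"api": "send_rows", "payload": {
  "translation": [
    [0, -0.01, -0.002],
    [0, -0.02, -0.004],
    [0, -0.03, -0.005],
    [0, -0.04, -0.005],
    [0, -0.05, -0.005],
    [0, -0.06, -0.003],
    [0, -0.07, -0.002],
    [0, -0.07, -0.002],
    [0, -0.04, -0.002],
    [0, 0.0, -0.01],
    [0, 0.03, -0.05],
    [0, 0.03, -0.05]
  ],
  "yaw": [0, 0, 0, 0, 0, 0, 0, 0, 0, 0, 0, 0],
  "fingers": [255, 255, 255, 255, 255, 255, 255, 255, 255, 255, 255, 255]
}}

```text
clock: 11.4
position: [561.3, 203.9, 266.5]
ee_rot: [0.761, -0.648, 0.007, -0.01]
contact_force: [1.5, 0.0, 1.3]
gripper_width: -0.0
```

```bash
python3 - <<'E'
from h import *
s=read_state(); p=tocase(s["position"]); print(p,s["contact_force"],s["gripper_width"])
crop(get_image("scene"),140,70,360,320,"pics/s9.png")
E
```

```text
[ -2.5984987    0.79217379 266.48155274] [1.51495297 0.04006506 1.31440691] -0.005647499888137784
pics/s9.png 2.4
```

View pics/s9.png

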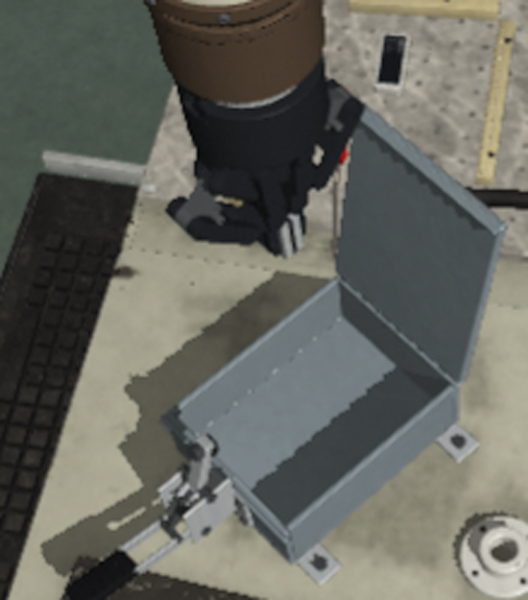

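The lid now stands a bit past upright with the fingers clear. Before going to the bar I'll check the monitor edge clearance.

```bash
python3 - <<'E'
from h import *
t=cv2.imread("pics/top0.png"); s=cv2.imread("pics/scene0.png")
crop(t,380,0,640,195,"pics/tm.png"); crop(s,490,80,640,480,"pics/sm.png")
C=cam("top");S=cam("scene")
c,a=ray(C,(450,33));_,b=ray(C,(640,155)); n=np.cross(a,b)
for p in [(516,103),(540,300),(562,470)]:
    c2,v=ray(S,p); k=(n@(c-c2))/(n@v); print(p,(c2+k*v).round(1))
go([675,-68,240],-130.5)
E
```

```text
pics/tm.png 3.076923076923077
pics/sm.png 1.5
(516, 103) [1002.9  114.   199.5]
(540, 300) [ 738.4 -173.   298.6]
(562, 470) [ 604.9 -327.   338.1]
now [561.6 204.1 264.1] psi -80.9 w -0.1 t 11.45 -> world [675 -68 240] tool shift m [ 0.2867 -0.0683  0.0247] yaw 49.632834598088095
```

View pics/tm.png

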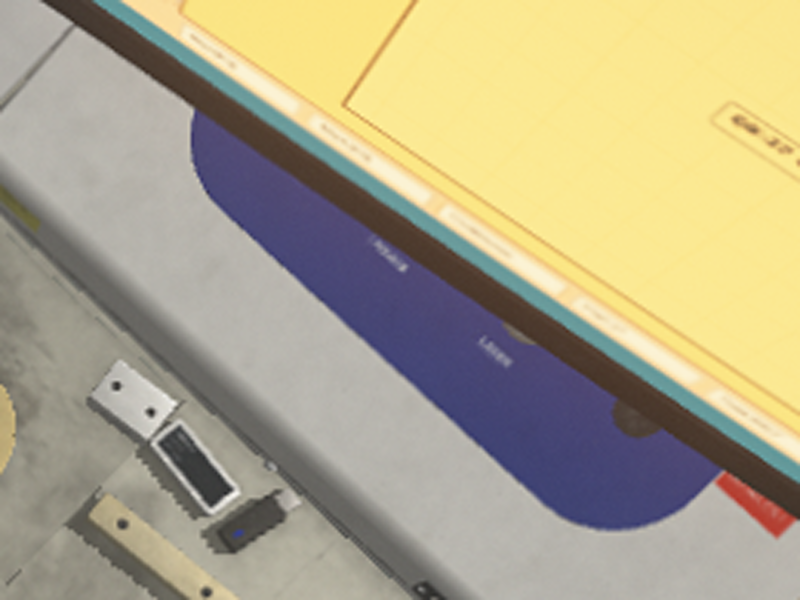

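View pics/sm.png

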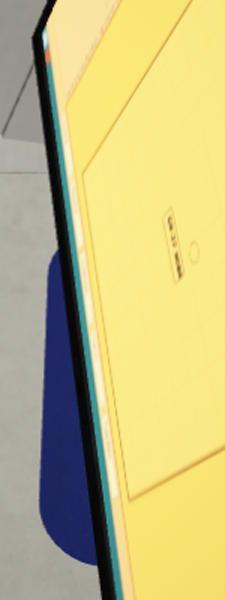

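The monitor's lower edge comes out 80–110 mm beyond the bar and about 300–360 mm up, and the grey box is about 95 mm away, so there is room. Moving over the bar.

Emit:
{"api": "send_rows", "payload": {
  "translation": [
    [0.04, -0.008, 0],
    [0.08, -0.017, 0],
    [0.12, -0.027, 0],
    [0.16, -0.037, 0.005],
    [0.2, -0.047, 0.015],
    [0.24, -0.057, 0.03],
    [0.287, -0.068, 0.05],
    [0.287, -0.068, 0.07],
    [0.287, -0.068, 0.085],
    [0.287, -0.068, 0.085],
    [0.287, -0.068, 0.085]
  ],
  "yaw": [5, 10, 16, 22, 28, 34, 40, 46, 49.6, 49.6, 49.6],
  "fingers": [130, 130, 130, 130, 130, 130, 130, 130, 130, 130, 130]
}}

```text
clock: 12.55
position: [676.3, -68.1, 179.4]
ee_rot: [-0.42, 0.908, -0.002, 0.01]
contact_force: [0.1, -0.7, 0.3]
gripper_width: 41.6
```

```bash
python3 - <<'E'
from h import *
C=cam("wrist"); im=get_image("wrist"); cv2.imwrite("pics/w10.png",im)
hsv=cv2.cvtColor(im,cv2.COLOR_BGR2HSV)
m=cv2.inRange(hsv,(15,45,120),(34,170,255)); m=cv2.morphologyEx(m,cv2.MORPH_OPEN,np.ones((3,3)))
for c in cv2.findContours(m,cv2.RETR_EXTERNAL,cv2.CHAIN_APPROX_NONE)[0]:
    if cv2.contourArea(c)>500:
        r=cv2.minAreaRect(c); P=np.array([onz(C,p,14)[:2] for p in cv2.boxPoints(r)]); L=[np.linalg.norm(P[1]-P[0]),np.linalg.norm(P[2]-P[1])]
        e=(P[1]-P[0]) if L[0]>L[1] else P[2]-P[1]
        print(np.round(r[0]),P.mean(0).round(1),np.round(L,1),np.degrees(np.arctan2(e[1],e[0])).round(1),cv2.boundingRect(c))
go([675,-68,6],-130.5)
# lid angle
t=get_image("top");crop(t,210,120,390,340,"pics/t10.png");s=get_image("scene"); crop(s,140,70,360,320,"pics/s10.png")
E
```

```text
[343. 382.] [768.2  69.7] [ 78.9 100.3] 58.0 (301, 339, 88, 89)
[324. 213.] [675.7 -68.2] [129.   18.7] -131.3 (311, 136, 26, 154)
[455.  77.] [531.  -85.7] [112.4  15.8] -133.1 (437, 0, 38, 155)
now [676.7 -67.8 180.4] psi -130.4 w 41.9 t 12.6 -> world [675 -68   6] tool shift m [0.0044 0.0034 0.1744] yaw 0.13537583297772926
pics/t10.png 2.727272727272727
pics/s10.png 2.4
```

View pics/w10.png

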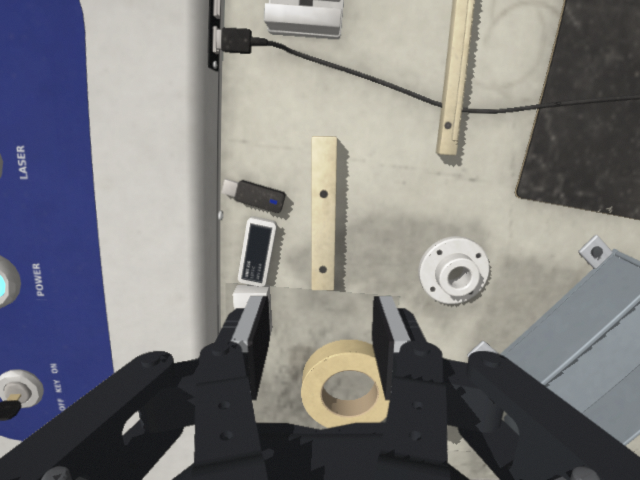

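View pics/t10.png

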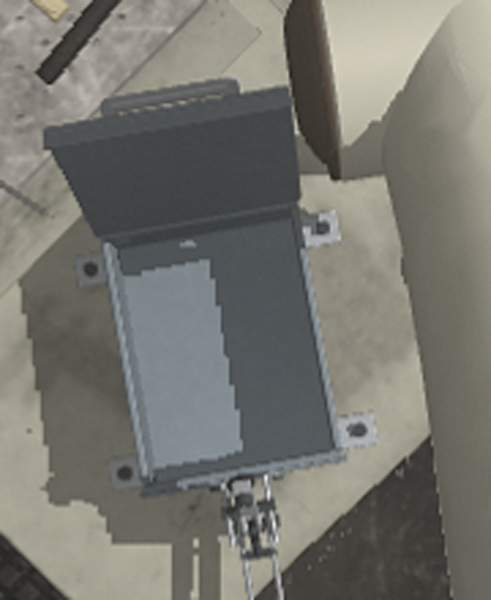

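View pics/s10.png

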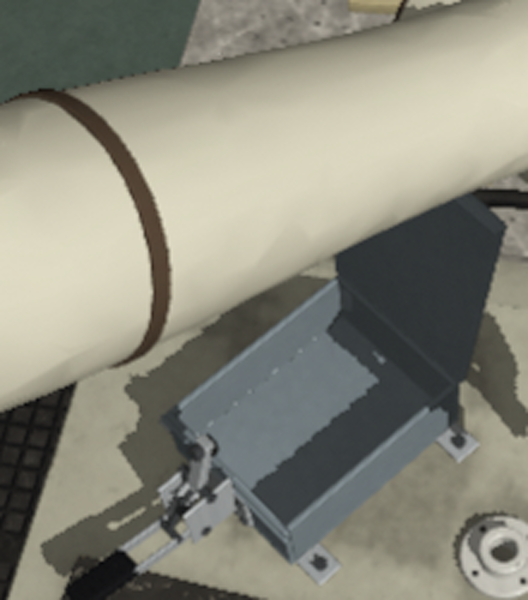

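```bash
python3 - <<'E'
from h import *
C=cam("top");S=cam("scene")
for a,b in [((297,112),(497,237)),((290,88),(503,228))]:
    P=tri(C,(210+a[0]/2.727,120+a[1]/2.727),S,(140+b[0]/2.4,70+b[1]/2.4)); q=tocase(P[0]); print(q,P[1],np.degrees(np.arctan2(q[2]-64,85-q[0])))
go([680.7,-62.3,40],-131)
E
```

```text
[106.99640609 -68.65235422 233.23823243] 5.712423931228424 97.4053926132151
[119.07659771 -65.9220813  229.18940996] 0.1127652805371598 101.65593053750857
now [676.7 -67.6 181.1] psi -130.4 w 41.9 t 12.7 -> world [680.7 -62.3  40. ] tool shift m [-0.0039  0.0023  0.1412] yaw 0.6214597022762689
```

The lid stands at about 99°. In the wrist view the short bar is centred at (324,213), with a USB stick close on its left at (285,205). I'll grasp 8 mm off centre with a narrow opening.

Emit:
{"api": "send_rows", "payload": {
  "translation": [
    [-0.002, 0.001, 0.04],
    [-0.004, 0.0023, 0.08],
    [-0.004, 0.0023, 0.12],
    [-0.004, 0.0023, 0.141],
    [-0.004, 0.0023, 0.141],
    [-0.004, 0.0023, 0.141]
  ],
  "yaw": [0.6, 0.6, 0.6, 0.6, 0.6, 0.6],
  "fingers": [165, 165, 165, 165, 165, 165]
}}

```text
clock: 13.3
position: [681.9, -61.9, 41.7]
ee_rot: [-0.415, 0.91, -0.003, 0.013]
contact_force: [-0.1, 0.7, 0.3]
gripper_width: 29.9
```

```bash
python3 - <<'E'
from h import *
im=get_image("wrist"); cv2.imwrite("pics/w11.png",im)
go([680.7,-62.3,4],-131); print(read_state()["ee_rot"])
E
```

```text
now [682.5 -61.9  42.6] psi -130.9 w 30.2 t 13.35 -> world [680.7 -62.3   4. ] tool shift m [0.0024 0.0017 0.0386] yaw 0.09236838693672667
[-0.41530507  0.90957816 -0.00281766  0.01346619]
```

View pics/w11.png

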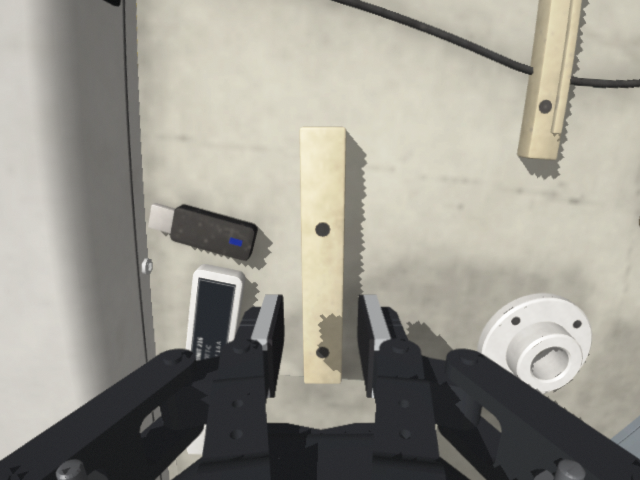

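The fingers straddle the bar (columns 302–346). The phone's right edge at column 243 leaves about 27 mm to the bar, which is enough. Descending.

Emit:
{"api": "send_rows", "payload": {
  "translation": [
    [0.0015, 0.0015, 0.02],
    [0.0024, 0.0015, 0.033],
    [0.0024, 0.0015, 0.038],
    [0.0024, 0.0015, 0.038],
    [0.0024, 0.0015, 0.038],
    [0.0024, 0.0015, 0.038],
    [0.0024, 0.0015, 0.038],
    [0.0024, 0.0015, 0.038],
    [0.0024, 0.0015, 0.038]
  ],
  "yaw": [0, 0, 0, 0, 0, 0, 0, 0, 0],
  "fingers": [165, 165, 165, 165, 255, 255, 255, 255, 255]
}}

```text
clock: 14.25
position: [681.5, -62.5, 5.5]
ee_rot: [-0.415, 0.91, -0.003, 0.014]
contact_force: [0.2, 0.4, 3.8]
gripper_width: 18.1
```

```bash
python3 - <<'E'
from h import *
s=read_state(); print(s["contact_force"],s["gripper_width"],s["position"],s["ee_rot"])
E
```

```text
[0.1833108  0.36514528 3.79072651] 18.073085568355374 [681.46631438 -62.4673003    5.47320673] [-0.41541525  0.90951575 -0.00317912  0.01418314]
```

Gripped. I'll lift and check.

Emit:
{"api": "send_rows", "payload": {
  "translation": [
    [0, 0, -0.02],
    [0, 0, -0.05],
    [0, 0, -0.09],
    [0, 0, -0.13],
    [0, 0, -0.16],
    [0, 0, -0.16],
    [0, 0, -0.16]
  ],
  "yaw": [0, 0, 0, 0, 0, 0, 0],
  "fingers": [255, 255, 255, 255, 255, 255, 255]
}}

```text
clock: 14.95
position: [676.6, -63.2, 165.6]
ee_rot: [-0.415, 0.91, -0.003, 0.015]
contact_force: [0.1, -0.4, -2.8]
gripper_width: 17.9
```

```bash
python3 - <<'E'
from h import *
C=cam("wrist"); im=get_image("wrist"); cv2.imwrite("pics/w12.png",im)
s=read_state(); print(s["gripper_width"],s["position"],s["ee_rot"],s["contact_force"])
# bar must end at case x ~ +2; bar centre is 8 mm from tcp along +tool x
go([-6,0,165],-170.9,True)
E
```

```text
17.645107391135948 [675.92108179 -63.27430453 164.11632976] [-0.41520445  0.90962862 -0.00240563  0.01323807] [-0.7530906  -0.56714367 -1.61732139]
now [675.9 -63.3 164.1] psi -130.9 w 17.6 t 15.0 -> world [558.1 202.6 165. ] tool shift m [-0.1237  0.2632 -0.0022] yaw 39.97884738661145
```

View pics/w12.png

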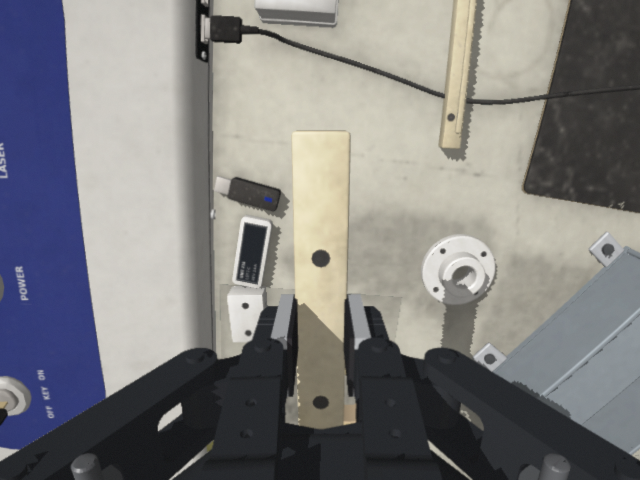

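The bar is held straight (columns 293–350, far end at row 131), and the neighbouring things are untouched. I'll measure its offset in the hand.

```bash
python3 - <<'E'
from h import *
p=camera_params("wrist"); T=p["tool_from_camera"]; C=(p["mtx"],p["k1"],T[:3,:3],T[:3,3])
for uv in [(293,131),(350,131),(292,290),(321,258),(321,402)]: print(uv,onz(C,uv,-8.5).round(1))
E
```

```text
(293, 131) [72.1 -9.6 -8.5]
(350, 131) [72.1  9.7 -8.5]
(292, 290) [ 14.  -11.1  -8.5]
(321, 258) [26.8 -0.1 -8.5]
(321, 402) [-37.6  -0.1  -8.5]
```

```bash
python3 - <<'E'
from h import *
go([6,-160,165],-170.9,True); go([6,0,165],-170.9,True)
E
```

```text
now [675.9 -63.3 164.1] psi -130.9 w 17.6 t 15.0 -> world [595.1  46.4 165. ] tool shift m [-0.03    0.1329 -0.0023] yaw 39.97884738661145
now [675.9 -63.3 164.1] psi -130.9 w 17.6 t 15.0 -> world [569.9 204.4 165. ] tool shift m [-0.1328  0.2555 -0.0019] yaw 39.97884738661145
```

Emit:
{"api": "send_rows", "payload": {
  "translation": [
    [-0.004, 0.02, 0],
    [-0.01, 0.045, -0.001],
    [-0.016, 0.07, -0.001],
    [-0.022, 0.095, -0.001],
    [-0.028, 0.12, -0.002],
    [-0.03, 0.133, -0.002],
    [-0.03, 0.133, -0.002],
    [-0.03, 0.133, -0.002],
    [-0.03, 0.133, -0.002]
  ],
  "yaw": [6, 13, 20, 27, 34, 40, 40, 40, 40],
  "fingers": [255, 255, 255, 255, 255, 255, 255, 255, 255]
}}

```text
clock: 15.9
position: [595.1, 46.0, 163.8]
ee_rot: [-0.079, 0.997, 0.002, 0.012]
contact_force: [-1.2, -0.1, -0.9]
gripper_width: 18.0
```

```bash
python3 - <<'E'
from h import *
s=read_state(); print(s["ee_rot"],s["gripper_width"])
go([6,0,165],-170.9,True)
C=cam("wrist"); im=get_image("wrist"); cv2.imwrite("pics/w13.png",im)
E
```

```text
[-0.07933031  0.99676799  0.00203445  0.01249586] 18.023525061880036
now [595.1  46.  163.8] psi -170.9 w 18.0 t 15.9 -> world [569.9 204.4 165. ] tool shift m [-0.0002  0.1605 -0.0009] yaw -0.0006223537681080415
```

View pics/w13.png

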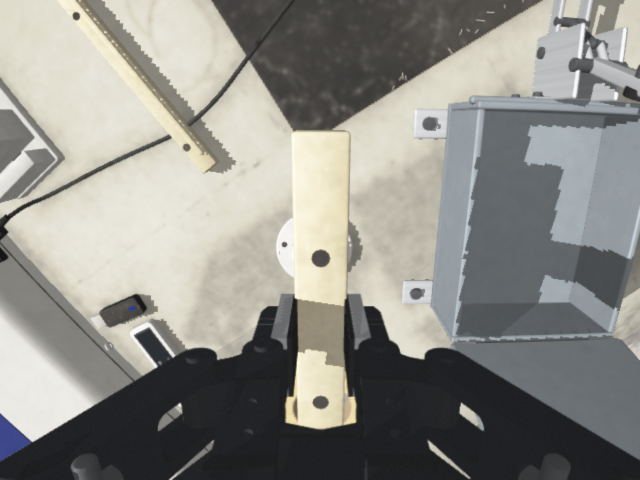

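```bash
python3 - <<'E'
from h import *
C=cam("wrist")
for a in [(450,104),(478,106),(437,325),(452,338)]: print(a,tocase(onz(C,a,60)).round(1))
print([proj(C,case2w(POSE,q)).round() for q in [[-85,-65,60],[-80,-60,60],[80,-60,60],[80,-60,5],[-80,-60,5]]])
E
```

```text
(450, 104) [-79.6 -81.2  60. ]
(478, 106) [-78.8 -63.5  60. ]
(437, 325) [ 72.6 -75.4  60. ]
(452, 338) [ 83.8 -62.9  60. ]
[array([477.,  95.]), array([484., 104.]), array([456., 334.]), array([436., 300.]), array([454., 107.])]
```

The near rim lies at columns 452–478, within about 3 mm of the predicted line. Moving over the case.

Emit:
{"api": "send_rows", "payload": {
  "translation": [
    [0, 0.03, -0.001],
    [0, 0.065, -0.001],
    [0, 0.1, -0.001],
    [0, 0.135, -0.001],
    [0, 0.155, -0.001],
    [0, 0.1605, -0.001],
    [0, 0.1605, -0.001],
    [0, 0.1605, -0.001]
  ],
  "yaw": [0, 0, 0, 0, 0, 0, 0, 0],
  "fingers": [255, 255, 255, 255, 255, 255, 255, 255]
}}

```text
clock: 16.75
position: [570.0, 203.4, 165.0]
ee_rot: [-0.079, 0.997, 0.002, 0.012]
contact_force: [-0.2, -0.7, -0.9]
gripper_width: 17.7
```

```bash
python3 - <<'E'
from h import *
s=read_state(); print(s["ee_rot"],s["gripper_width"])
go([6,0,40],-170.9,True)
C=cam("wrist"); im=get_image("wrist"); cv2.imwrite("pics/w14.png",im)
print([proj(C,case2w(POSE,q)).round() for q in [[-80,-60,60],[-80,60,60],[80,-60,60],[80,60,60],[-80,0,60]]])
crop(get_image("scene"),140,70,360,320,"pics/s14.png"); 
E
```

```text
[-0.07862045  0.99682631  0.00186974  0.01235447] 17.721457664204106
now [570.  203.4 165. ] psi -171.0 w 17.7 t 16.75 -> world [569.9 204.4  40. ] tool shift m [0.003  0.0009 0.125 ] yaw -0.08202266824034155
[array([224., 103.]), array([420., 103.]), array([240., 334.]), array([403., 334.]), array([322., 102.])]
pics/s14.png 2.4
```

View pics/w14.png

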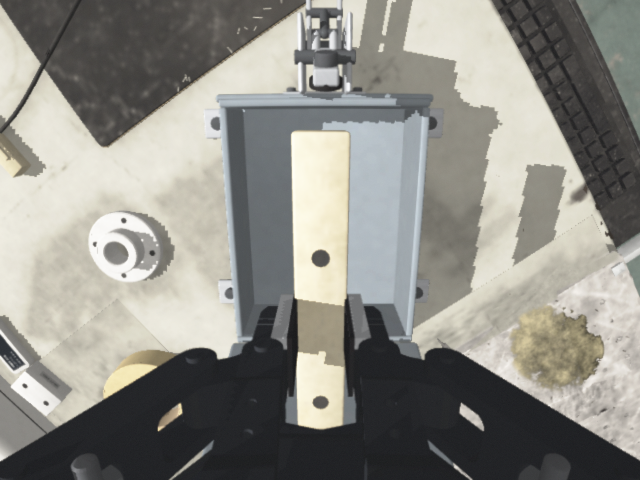

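View pics/s14.png

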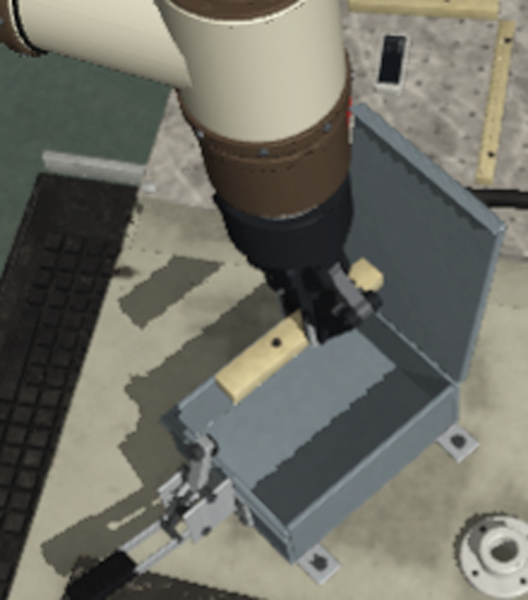

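The bar (columns 292–350) is centred in the case (inner rim columns about 230–420). Before lowering I'll estimate how low the gripper's knuckles reach.

```bash
python3 - <<'E'
from h import *
p=camera_params("wrist"); T=p["tool_from_camera"]; C=(p["mtx"],p["k1"],T[:3,:3],T[:3,3])
for uv in [(200,350),(185,355),(445,350),(260,338),(282,296),(20,460),(75,465)]:
  for x in (0,11,14):
    c,v=ray(C,uv); print(uv,x,(c+v*(x-c[0])/v[0]).round(1))
E
```

```text
(200, 350) 0 [  0.  -41.5 -28.6]
(200, 350) 11 [ 11.  -35.2 -46. ]
(200, 350) 14 [ 14.  -33.5 -50.8]
(185, 355) 0 [  0.  -45.7 -31.9]
(185, 355) 11 [ 11.  -38.7 -48.8]
(185, 355) 14 [ 14.  -36.8 -53.4]
(445, 350) 0 [  0.   42.8 -28.7]
(445, 350) 11 [ 11.   36.3 -46.1]
(445, 350) 14 [ 14.   34.5 -50.8]
(260, 338) 0 [  0.  -21.9 -20.2]
(260, 338) 11 [ 11.  -18.6 -38.9]
(260, 338) 14 [ 14.  -17.7 -44. ]
(282, 296) 0 [  0.  -17.4  16.5]
(282, 296) 11 [ 11.  -14.8  -7.8]
(282, 296) 14 [ 14.  -14.1 -14.4]
(20, 460) 0 [  0.  -70.8 -78.9]
(20, 460) 11 [ 11.  -60.1 -88.7]
(20, 460) 14 [ 14.  -57.1 -91.4]
(75, 465) 0 [  0.  -56.5 -78.8]
(75, 465) 11 [ 11.  -47.9 -88.6]
(75, 465) 14 [ 14.  -45.6 -91.3]
```

At rim height the knuckles are only about ±40 mm wide, against 60 mm to each wall, so I can lower.

Emit:
{"api": "send_rows", "payload": {
  "translation": [
    [0.001, 0.0005, 0.035],
    [0.002, 0.0009, 0.07],
    [0.003, 0.0009, 0.1],
    [0.003, 0.0009, 0.12],
    [0.0035, 0.0009, 0.132],
    [0.0035, 0.0009, 0.142],
    [0.0035, 0.0009, 0.146],
    [0.0035, 0.0009, 0.146],
    [0.0035, 0.0009, 0.146]
  ],
  "yaw": [0, 0, 0, 0, 0, 0, 0, 0, 0],
  "fingers": [255, 255, 255, 255, 255, 255, 255, 255, 255]
}}

```text
clock: 17.75
position: [570.8, 204.7, 20.1]
ee_rot: [-0.078, 0.997, 0.002, 0.013]
contact_force: [0.3, 0.2, 0.7]
gripper_width: 17.7
```

```bash
python3 - <<'E'
from h import *
s=read_state(); print(s["ee_rot"],s["gripper_width"],s["contact_force"],tocase(s["position"]))
im=get_image("wrist"); cv2.imwrite("pics/w15.png",im)
crop(get_image("scene"),140,70,360,320,"pics/s15.png"); 
E
```

```text
[-0.07843219  0.99682671  0.00235631  0.01339179] 17.69856121086527 [0.31534721 0.20070939 0.72089822] [ 6.87260176  0.10725075 20.13685948]
pics/s15.png 2.4
```

View pics/w15.png

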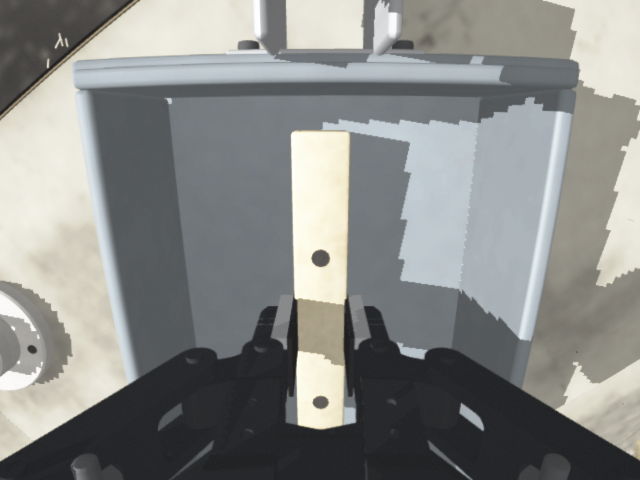

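View pics/s15.png

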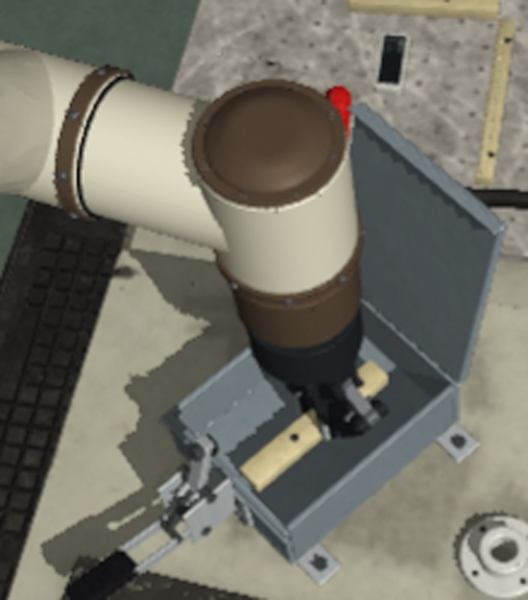

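The bar is inside, clear of the walls (floor edge at row 100, bar end at row 131). I'll make the final slow lowering.

Emit:
{"api": "send_rows", "payload": {
  "translation": [
    [0, 0, 0.003],
    [0, 0, 0.006],
    [0, 0, 0.008],
    [0, 0, 0.009],
    [0, 0, 0.0095],
    [0, 0, 0.0095],
    [0, 0, 0.0095]
  ],
  "yaw": [0, 0, 0, 0, 0, 0, 0],
  "fingers": [255, 255, 255, 255, 255, 255, 255]
}}

```text
clock: 18.55
position: [570.9, 204.8, 10.7]
ee_rot: [-0.078, 0.997, 0.002, 0.013]
contact_force: [-1.3, -0.2, -0.2]
gripper_width: 17.9
```

```bash
python3 - <<'E'
from h import *
s=read_state(); print(s["ee_rot"],s["gripper_width"],s["contact_force"],tocase(s["position"]))
E
```

```text
[-0.07842468  0.99682763  0.00238239  0.01336315] 17.90733821153786 [-1.34345797 -0.2181273  -0.21714225] [ 6.99835401  0.16288998 10.70230648]
```

No clear contact yet, so I'll go down in small steps.

Emit:
{"api": "send_rows", "payload": {
  "translation": [
    [0, 0, 0.0005],
    [0, 0, 0.001],
    [0, 0, 0.0015],
    [0, 0, 0.0015]
  ],
  "yaw": [0, 0, 0, 0],
  "fingers": [255, 255, 255, 255]
}}

```text
clock: 18.95
position: [570.9, 204.8, 10.6]
ee_rot: [-0.079, 0.997, 0.002, 0.014]
contact_force: [-3.0, -0.1, 8.4]
gripper_width: 18.1
```

```bash
python3 - <<'E'
from h import *
s=read_state(); print(s["ee_rot"],s["gripper_width"],s["contact_force"],tocase(s["position"]))
E
```

```text
[-0.07866112  0.99680716  0.00229507  0.01351503] 18.07134558874099 [-2.95099982 -0.11349919  8.3947555 ] [ 7.04023596  0.18865161 10.55046852]
```

Contact with the floor (8 N upward). I'll open the fingers a little and withdraw straight up.

Emit:
{"api": "send_rows", "payload": {
  "translation": [
    [0, 0, 0],
    [0, 0, 0],
    [0, 0, 0],
    [0, 0, 0],
    [0, 0, -0.01],
    [0, 0, -0.03],
    [0, 0, -0.07],
    [0, 0, -0.11],
    [0, 0, -0.15],
    [0, 0, -0.19],
    [0, 0, -0.23],
    [0, 0, -0.23]
  ],
  "yaw": [0, 0, 0, 0, 0, 0, 0, 0, 0, 0, 0, 0],
  "fingers": [160, 160, 160, 160, 160, 160, 160, 160, 160, 160, 160, 160]
}}

```text
clock: 20.15
position: [567.7, 204.4, 248.6]
ee_rot: [-0.079, 0.997, 0.005, 0.02]
contact_force: [0.6, 0.1, 1.1]
gripper_width: 31.7
```

```bash
python3 - <<'E'
from h import *
s=read_state(); print(s["gripper_width"],s["contact_force"],tocase(s["position"]))
C=cam("wrist");im=get_image("wrist"); cv2.imwrite("pics/w16.png",im)
hsv=cv2.cvtColor(im,cv2.COLOR_BGR2HSV)
go([0,-200,260],None,True)
E
```

```text
31.748240563453585 [0.55570096 0.10967552 1.06025012] [  3.8204334    0.32932868 248.62292331]
now [566.1 204.  245. ] psi -171.0 w 31.5 t 20.2 -> world [595.5   6.  260. ] tool shift m [ 0.0015 -0.2    -0.0162] yaw None
```

View pics/w16.png

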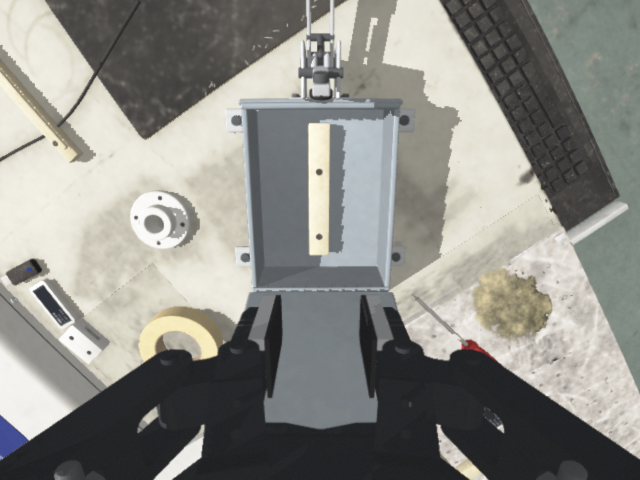

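The bar lies flat on the case floor (columns 308–330, rows 123–255). I'll move the arm aside for a last check.

Emit:
{"api": "send_rows", "payload": {
  "translation": [
    [0, 0, -0.02],
    [0.02, -0.02, -0.03],
    [0.04, -0.06, -0.03],
    [0.06, -0.1, -0.03],
    [0.08, -0.14, -0.03],
    [0.1, -0.18, -0.03],
    [0.12, -0.22, -0.03],
    [0.12, -0.22, -0.03],
    [0.12, -0.22, -0.03],
    [0.12, -0.22, -0.03]
  ],
  "yaw": [0, 0, 0, 0, 0, 0, 0, 0, 0, 0],
  "fingers": [160, 160, 160, 160, 160, 160, 160, 160, 160, 160]
}}

```text
clock: 21.2
position: [481.3, -32.0, 269.1]
ee_rot: [-0.079, 0.997, 0.004, 0.017]
contact_force: [0.1, 0.6, 0.5]
gripper_width: 31.8
```

```bash
python3 - <<'E'
from h import *
s=read_state(); print(s["clock"],s["contact_force"],tocase(s["position"]),s["joint_vel"].round(3))
cv2.imwrite("pics/t17.png",get_image("top"));cv2.imwrite("pics/s17.png",get_image("scene"))
E
```

```text
21.2 [0.12270401 0.63105191 0.47147448] [-118.77761539 -219.58936387  269.05104422] [ 0.016  0.003  0.007  0.002 -0.001  0.002]
```

View pics/t17.png

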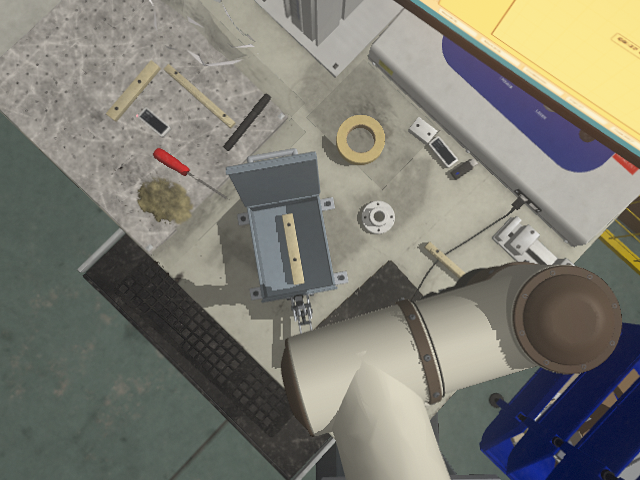

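View pics/s17.png

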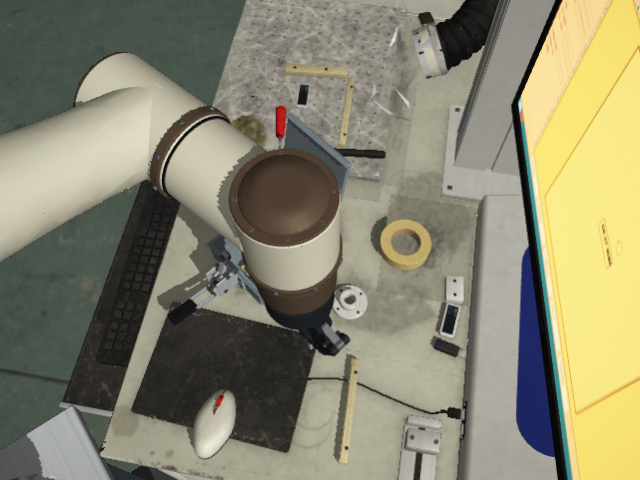

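The top view shows the bar flat in the case at (292,248), the lid standing open behind it and the lever open (scene view, (190,305)). The flange (377,217), tape roll (360,139), screwdriver (170,160) and long bar (scene view, (349,411)) are where they were. Handing in.

```bash
python3 -c "
from bench import *
print(job_done())"
```

```text
the job is handed in; nothing more can be done
None
```

The short stop bar is lying flat on the floor of the case, and I handed the job in at about 21 s. I flipped the latch open, raised the lid by its handle to about 40°, then pushed its front edge past upright with the closed fingers. I set the bar down until I felt about 8 N from the floor, then opened the fingers and withdrew straight up.

**Last checks:**
- **Bar:** the wrist and top views show it flat and lengthwise in the case, clear of the walls.
- **Latch and lid:** the lever is open and nearly level. The lid stands by itself; two corner measurements taken before the bar was picked up gave 97° and 102°, and it still looked the same at the end.
- **Other things:** the long bar, flange, tape roll, screwdriver, phone and USB stick showed no visible change. I compared these by eye and did not re-measure them.
- **Forces:** the highest contact force I read was about 8 N, when the bar touched the floor. I only read forces at the end of each move.

**Disagreements:**
- The gripper read about 2 mm under the true size on both the handle bar and the stop bar; I took this as give in the fingers.
- The tool drifted 1–2° off vertical during the work, but by about the same amount at pick and place, so the bar went in level.
- The monitor's edge could only be located roughly, at 80–110 mm of clearance from the bar.

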